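Put a porcelain painter's bottle, jar and dishes away in their holders and tray

TASK

Tidy the things standing on the wooden painting board: stand the brown oil bottle in the brown holder and the blue paint jar in the blue holder, set the larger paint dish upright and flat in the metal tray, and nest the small paint dish upright inside the larger dish. Leave the red pencil and the white palette lid where they lie.

Things in the scene. Friction and masses are not known exactly. Their poses are not given: they have to be found in the camera images.
- oil_bottle_center (a point): Loose bottle of dark brown glass with a black cap and no label, 40 mm across, 74 mm tall, 70 to 150 g; the plain round body reaches up to about 50 mm, then narrows to the cap. Point on its axis, 37 mm above its underside; z is up.
- paint_jar_center (a point): Loose blue paint jar with a white cap, on the wooden board (a like one behind the board is not meant), 45 mm across, 70 mm tall, 40 to 85 g; the blue body is 45 mm wide up to about 45 mm, the cap is 35 mm wide. Point on its axis, 35 mm above its underside; z is up.
- large_dish_center (a point): Loose round paint dish, cream glaze with ochre drips on the rim, 64 mm across outside, 26 mm tall, about 70 g. Its hollow is about 54 mm wide at the rim and narrows to about 42 mm at its floor, which lies 5 mm above the underside. Point on its axis, 13 mm above its underside; z is up.
- small_dish_center (a point): Loose round paint dish, the smaller of the two, cream glaze with ochre drips, 41 mm across (44 mm over the drips), 26 mm tall, about 30 g, its foot a little narrower. Point on its axis, 13 mm above its underside; z is up. It fits inside the large dish with about 7 mm to spare all round at the mouth, centres itself on the way down, and then stands about 5 to 10 mm out of it: there is no room for fingers between the two, so hold it by its uppermost 8 mm or so.
- brown_holder_floor (a point): Fixed square open-topped holder of dark brown wood with a brown lining, 72 x 72 mm outside, 60 x 60 mm inside, 18 mm high. Point at the centre of its inner floor, 6 mm above the board; x and y run along its sides.
- blue_holder_floor (a point): Fixed square open-topped holder painted blue, with a blue lining, 72 x 72 mm outside, 60 x 60 mm inside, 18 mm high. Point at the centre of its inner floor, 6 mm above the board; x and y run along its sides.
- dish_tray_floor (a point): Fixed shallow square tray of bare metal with a small wire lug on two sides (58 mm from the centre along its y), 100 x 100 mm outside, 92 x 92 mm inside, 10 mm high. Point at the centre of its inner floor, 4 mm above the board; x and y run along its sides.
- red_pencil: Loose short red pencil lying on the board near its front edge, about 110 mm long, 7 mm thick; to be left alone. Origin at the middle of its underside.
- palette_lid: Loose round flat white porcelain lid, 108 mm across, 11 mm high, lying on the back of the wooden board (two like ones behind the board are not meant) to the left behind the painted plate (which leans on a fixed wire stand on the board; plate and stand fill x 0.45 to 0.66, y -0.02 to 0.20 m, up to 0.19 m high; a fixed-height lamp hangs over the back of the board, its underside 0.39 m up, from x = 0.68 m on); to be left alone. Origin at the centre of its underside.
Mind the look-alikes: they are no part of the job. Leave any yellow look-alike of the part that bears paint_jar_center alone.

How it is judged:
By the outcome, as a careful person would: the job done as asked, in the order asked, and still so for the second after the job is handed in, with the robot touching nothing.
It also fails if it takes over 125 s, if anything falls off the work surface, if the arm or the gripper's body presses on something with over 40 N, if the wrist force passes 120 N, or if a joint passes its speed limit or range.

ROBOT

A 7-joint arm with a two-finger parallel gripper is mounted at the origin on a cart in front of the work surface, level with it; the furniture and walls round the work are solid. World frame = base frame: x ahead of the robot, y to its left, z up, the work surface at z = 0. Lengths are in m, angles in degrees, forces in N, time in s.
With the tool pointing down it reaches from about 0.4 to 0.85 m from the base axis. Payload 10.4 kg.
Tool frame: the origin (TCP) lies between the finger pads; the fingertips stand 25 mm ahead of it and the grasp point (between the pads) lies 6 mm ahead of it; z points along the fingers, y is the direction in which the jaws open and shut (so a half turn about z gives the same grasp; the last joint's range is limited). The gripper opens to 87 mm and grips with 3 to 60 N. Pads are 19 mm wide; open, the fingers measure 117 mm over their backs; the gripper's body (75 mm by 190 mm) begins 51 mm behind the grasp point.
Start: joints at [-78.472, 19.034, -3.707, 83.658, 1.238, 77.344, -5.071], TCP at [0.139, 0.609, 0.248] pointing down, gripper open.
Joint ranges: [-148.97, 148.97], [-28.65, 121.19], [-84.17, 76.75], [9.2, 138.47], [-72.65, 252.65], [3.7, 117.97], [-149.18, 149.18]. Speed limits (degrees/s): [127.2, 127.2, 159.86, 159.86, 180, 180, 180].

INTERFACE

Orientations are given as a 3x3 rotation matrix whose columns are the frame's x, y, z axes.
In Python, from plant import readout, imaging, r gives the robot as it stands. The module is installed in compiled form; this text tells all that it offers.
- The arm moves only by the tool servo_tool, never from a script. Its argument "plan" is one flat list of numbers, 5 for each row, row after row: the shift along the tool's x, y, z in mm, then the turn about the tool's z in degrees, then the opening, from -1 (shut) to 1 (fully open). In form: [dx, dy, dz, spin, grip, dx, dy, dz, spin, grip, ...]. A call has 1 to 8 rows; each row is the pose to reach, as a shift and turn from the pose commanded when the call began, along the tool's axes at that moment; what a row does not reach only later rows make up. A row lasts 1/10 s, in which the tool goes at most 50 mm and 8.59 degrees, less where a joint would pass 70% of its speed; a pose out of reach is approached as far as the arm can. A call with a gripper value outside its range is refused whole. The fingers move at their own pace and stop on an object; the grip force is fixed at half the most. Time passes only in rows, so rows that repeat a pose let the fingers close. It gives the time, the measured TCP pose, the force and the opening at its end, in the units of the state.
- readout.observe(): the state, without advancing time (a new reading comes with each control period).
- imaging.grab_frame(name): name is "scene" or "top"; returns a dict with "color" (384x512x3 uint8, blue, green, red), "range_z" (384x512 float32, m along the optical axis (not along the pixel's ray), 0 where there is no reading), "fx", "fy", "cx", "cy" (pixels), "world_from_camera" (4x4, takes a point from camera to world coordinates). Camera axes: x right, y down, z forward; pixel columns grow to the right and rows downward; lengths in m; the calibration is good to about 2 mm. A picture is of the moment at which its call begins.
- r.close_job(): hands the job in, once; it reports no verdict.
The state is a dict: "t": time; "joints": joint angles; "dq": joint speeds; "tau": joint torques, N m; "position": TCP position; "orientation": TCP orientation; "ft_force": force on the tool from outside, world axes, zero at the start; "moment": the same for the moment, N m; "opening": finger opening in m.
Only numpy, scipy, OpenCV 4.12 (cv2) and the standard library are available. Lean on these libraries where they do the work, as an engineer would, in place of code of your own. Each camera call takes 0.05 s, during which the arm holds its last target.

## Working session

There is one attempt and no reset: what is moved stays moved. The work goes in short steps, Python scripts to look and compute and a tool call to move; the robot and the scene stay as the last step left them, time stands still between calls to the robot, and variables do not carry over. Pictures are saved under pics/ and viewed, and the job is handed in when it is done.

Besides the shell and the picture viewer there is one more tool, called after "Request:" as a command line: name --argument value ..., lists and objects as JSON in quotes. servo_tool: Moves the arm, as the interface text tells. Its arguments: {"type":"object","properties":{"plan":{"type":"array","items":{"type":"number"}}},"required":["plan"]}

```bash
mkdir -p pics; ls; python3 - <<'E'
from plant import readout, imaging, r
import cv2,numpy as np
print(readout.observe())
for n in("scene","top"):
    f=imaging.grab_frame(n); cv2.imwrite(f"pics/{n}0.png",cv2.resize(f["color"],None,fx=1.5,fy=1.5,interpolation=cv2.INTER_CUBIC)); print(n,f["fx"],f["fy"],f["cx"],f["cy"],np.round(f["world_from_camera"],3).tolist())
    np.save(f"{n}0.npy",f,allow_pickle=True)
E
```

```text
pics
{'t': 0.0, 'joints': array([-78.4729647 ,  19.07254328,  -3.70779017,  83.70640065,
         1.23601413,  77.34313638,  -5.07039398]), 'dq': array([-0.08290436, -0.01197118,  0.02069473,  0.00609867, -0.02276651,
       -0.01063015,  0.0068453 ]), 'tau': array([-2.50117246e-04, -6.23240662e+01,  2.47763208e-02, -3.89908934e+01,
       -6.12008781e-02,  3.95159447e-02,  1.54932427e-04]), 'position': array([0.13861015, 0.6090706 , 0.24674445]), 'orientation': array([[-9.75071749e-01,  2.21889619e-01, -2.83874083e-04],
       [ 2.21889797e-01,  9.75070733e-01, -1.40822359e-03],
       [-3.56728849e-05, -1.43610780e-03, -9.99998968e-01]]), 'ft_force': array([ 0.83788671,  0.02665422, -0.83652357]), 'moment': array([-0.03616744, -0.01160057,  0.02011969]), 'opening': 0.08677537858084426}
scene 367.39755191882665 367.39755191882665 255.18424609450213 192.87878125753787 [[0.741, -0.49, 0.459, 0.083], [-0.671, -0.553, 0.494, -0.552], [0.012, -0.674, -0.739, 0.846], [0.0, 0.0, 0.0, 1.0]]
top 393.54863257523266 393.54863257523266 255.19356449943675 191.65596287759544 [[-0.026, -0.997, 0.066, 0.509], [-1.0, 0.027, 0.003, -0.011], [-0.005, -0.066, -0.998, 0.898], [0.0, 0.0, 0.0, 1.0]]
```

View pics/scene0.png

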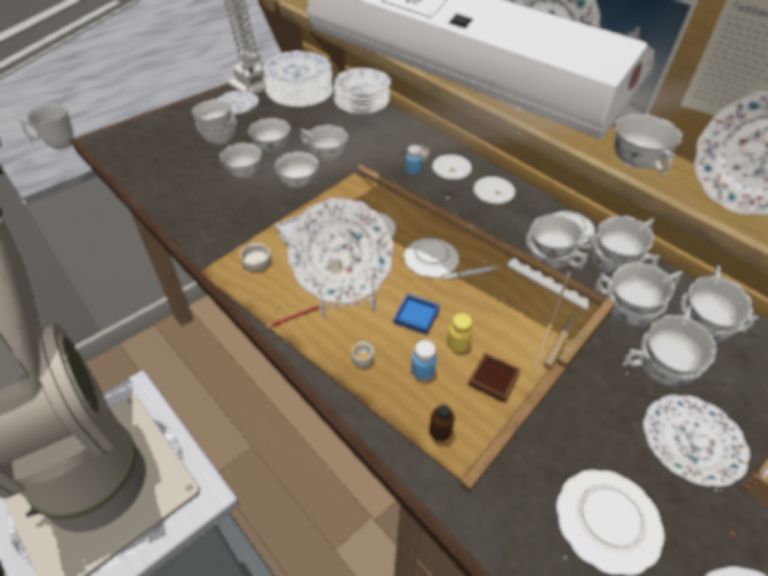

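View pics/top0.png

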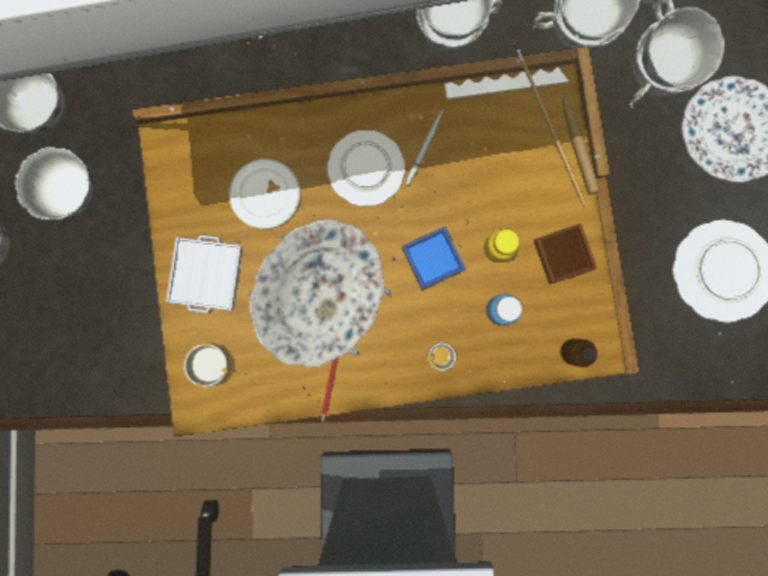

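Candidates (1.5x top picture):
- **Oil bottle:** (579,352), the only dark bottle.
- **Paint jar:** blue with white cap at (505,310). The yellow jar at (503,245) and the blue jar behind the board (scene 414,160) are look-alikes.
- **Dishes:** large (207,365) and small (441,356). The cups and plates off the board are not meant.
- **Holders and tray:** brown (565,253), blue (433,258), tray (205,275).

Next I'll measure these and take close crops.

```bash
cat > h.py <<'E'
import numpy as np, cv2
from plant import readout, imaging, r
def cloud(f):
    z=f["range_z"]; v,u=np.mgrid[:z.shape[0],:z.shape[1]]
    P=np.stack([(u-f["cx"])/f["fx"]*z,(v-f["cy"])/f["fy"]*z,z],-1)
    T=f["world_from_camera"]; W=P@T[:3,:3].T+T[:3,3]; W[z<=0]=np.nan
    return W
def ray(f,u,v,h):
    T=f["world_from_camera"]; d=T[:3,:3]@np.array([(u-f["cx"])/f["fx"],(v-f["cy"])/f["fy"],1]); o=T[:3,3]
    return o+d*(h-o[2])/d[2]
def proj(f,p):
    T=f["world_from_camera"]; c=T[:3,:3].T@(np.asarray(p)-T[:3,3]); return c[0]/c[2]*f["fx"]+f["cx"],c[1]/c[2]*f["fy"]+f["cy"]
E
python3 - <<'E'
from h import *
f=np.load("top0.npy",allow_pickle=True).item(); g=np.load("scene0.npy",allow_pickle=True).item()
W=cloud(f); W2=cloud(g)
pts={"bottle":(579,352),"jar":(505,310),"yjar":(503,245),"brown":(565,253),"blue":(433,258),"tray":(205,275),"large":(207,365),"small":(441,356)}
for n,(u,v) in pts.items():
    u=int(u/1.5);v=int(v/1.5); 
    p=W[v,u]; print(n,np.round(p,3))
    a=W[v-25:v+26,u-25:u+26].reshape(-1,3); 
    print("   z pct",np.round(np.nanpercentile(a[:,2],[5,25,50,75,90,95,99]),3))
crops=[]
for n in("bottle","jar","large","small"):
    u,v=pts[n];u=int(u/1.5);v=int(v/1.5)
    c=f["color"][v-25:v+25,u-25:u+25]
    q=W[v,u]; q=ray(f,u,v,0.03); s=tuple(int(x) for x in proj(g,q)); d=g["color"][s[1]-25:s[1]+25,s[0]-25:s[0]+25]
    crops.append(np.vstack([cv2.resize(x,(190,190),interpolation=cv2.INTER_CUBIC) for x in(c,d)]))
cv2.imwrite("pics/crops.png",np.hstack(crops))
E
```

```text
bottle [ 0.467 -0.282  0.059]
   z pct [-0.066 -0.001  0.     0.002  0.051  0.058  0.075]
jar [ 0.529 -0.177  0.07 ]
   z pct [-0.003 -0.001  0.     0.002  0.049  0.07   0.072]
yjar [ 0.619 -0.178  0.071]
   z pct [-0.003 -0.001  0.     0.002  0.049  0.07   0.072]
brown [ 0.614 -0.283  0.011]
   z pct [-0.002 -0.     0.002  0.008  0.017  0.018  0.02 ]
blue [ 0.61  -0.084  0.008]
   z pct [-0.002 -0.001  0.001  0.007  0.016  0.018  0.02 ]
tray [0.595 0.265 0.   ]
   z pct [-0.002  0.002  0.004  0.006  0.009  0.01   0.012]
large [0.458 0.26  0.003]
   z pct [-0.003 -0.001  0.     0.004  0.011  0.023  0.026]
small [ 0.463 -0.093  0.005]
   z pct [-0.003 -0.001  0.     0.001  0.005  0.012  0.027]
```

View pics/crops.png

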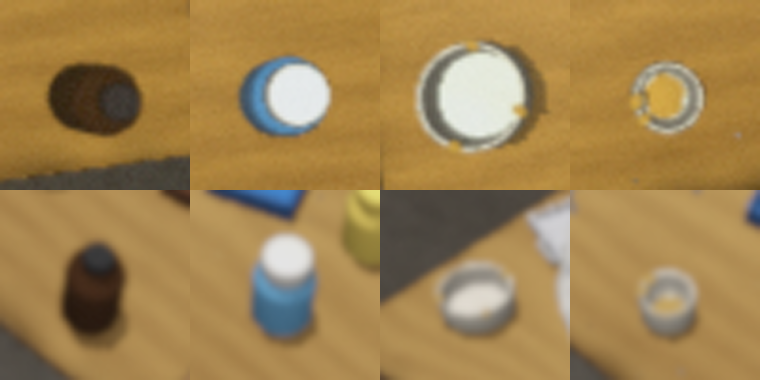

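```bash
cat > meas.py <<'E'
from h import *
def holders(f,W,tag):
    C=cv2.cvtColor(f["color"],cv2.COLOR_BGR2HSV); return C
def circ(P):
    A=np.c_[2*P[:,:2],np.ones(len(P))]; b=(P[:,:2]**2).sum(1); s=np.linalg.lstsq(A,b,rcond=None)[0]
    return s[:2],np.sqrt(s[2]+s[:2]@s[:2])
E
python3 - <<'E'
from meas import *
f=np.load("top0.npy",allow_pickle=True).item(); g=np.load("scene0.npy",allow_pickle=True).item()
seed={"bottle":(.465,-.28),"jar":(.53,-.177),"large":(.46,.26),"small":(.463,-.093),"yjar":(.619,-.178)}
rad={"bottle":.03,"jar":.035,"large":.042,"small":.03,"yjar":.035}
for nm,F in(("top",f),("scene",g)):
    W=cloud(F)
    for n,s in seed.items():
        P=W.reshape(-1,3); P=P[np.isfinite(P).all(1)]
        P=P[np.hypot(P[:,0]-s[0],P[:,1]-s[1])<rad[n]+.01]
        if n in("bottle","jar","yjar"):
            hi=P[P[:,2]>(.062 if n!="bottle" else .066)]
            print(nm,n,"cap mean",np.round(hi.mean(0),4),"mid",np.round((hi[:,:2].max(0)+hi[:,:2].min(0))/2,4),np.round(np.ptp(hi[:,:2],axis=0),4),len(hi))
            b=P[(P[:,2]>.01)&(P[:,2]<.042)]; 
            if len(b)>20: c,rr=circ(b); print("     body circ",np.round(c,4),round(rr,4),len(b))
        else:
            hi=P[P[:,2]>.021]; c,rr=circ(hi); print(nm,n,"rim",np.round(c,4),round(rr,4),len(hi),"zmax",round(hi[:,2].max(),4), "mid",np.round((hi[:,:2].max(0)+hi[:,:2].min(0))/2,4),np.round(np.ptp(hi[:,:2],axis=0),4))
# holders by height mask
W=cloud(f)
Cm=cv2.cvtColor(f["color"],cv2.COLOR_BGR2HSV)
for n,(x,y),h,half in(("brown",(.62,-.283),.018,.06),("blue",(.61,-.084),.018,.06),("tray",(.595,.265),.010,.08)):
    P=W.reshape(-1,3); m=(abs(P[:,0]-x)<half)&(abs(P[:,1]-y)<half)&(P[:,2]>h-.005)&(P[:,2]<h+.006)
    Q=P[m]; rect=cv2.minAreaRect((Q[:,:2]*1000).astype(np.float32)); print(n,rect,len(Q))
E
```

```text
top bottle cap mean [ 0.4645 -0.2901  0.0736] mid [ 0.4641 -0.2905] [0.0189 0.02  ] 89
     body circ [ 0.4645 -0.2911] 0.0196 76
top jar cap mean [ 0.5296 -0.1835  0.0698] mid [ 0.5295 -0.1838] [0.0318 0.0338] 222
     body circ [ 0.53   -0.1847] 0.0225 48
top large rim [0.46   0.2561] 0.0301 162 zmax 0.028 mid [0.4609 0.2559] [0.0637 0.0627]
top small rim [ 0.4637 -0.0917] 0.0187 96 zmax 0.0298 mid [ 0.4638 -0.0909] [0.0396 0.0404]
top yjar cap mean [ 0.6245 -0.1839  0.0701] mid [ 0.6249 -0.1845] [0.0322 0.0325] 212
     body circ [ 0.6251 -0.1852] 0.0224 57
scene bottle cap mean [ 0.4635 -0.2899  0.0718] mid [ 0.4644 -0.2894] [0.021  0.0203] 65
     body circ [ 0.465 -0.289] 0.0196 104
scene jar cap mean [ 0.5284 -0.1835  0.0685] mid [ 0.5301 -0.1824] [0.036  0.0338] 125
     body circ [ 0.5304 -0.1823] 0.022 115
scene large rim [0.4599 0.2582] 0.0303 72 zmax 0.0275 mid [0.4603 0.259 ] [0.0636 0.0629]
scene small rim [ 0.4638 -0.09  ] 0.0192 63 zmax 0.0277 mid [ 0.464  -0.0894] [0.0416 0.0421]
scene yjar cap mean [ 0.6234 -0.1848  0.0685] mid [ 0.6259 -0.1826] [0.0352 0.0343] 110
     body circ [ 0.6255 -0.1828] 0.022 116
brown ((611.9866333007812, -284.0604248046875), (72.09612274169922, 72.7142333984375), 17.34187889099121) 340
blue ((610.9503173828125, -84.74153900146484), (71.81637573242188, 71.74266815185547), 23.63650131225586) 322
tray ((607.6051025390625, 253.61065673828125), (129.08892822265625, 140.92877197265625), 86.69184875488281) 845
```

```bash
python3 - <<'E'
from meas import *
f=np.load("top0.npy",allow_pickle=True).item(); g=np.load("scene0.npy",allow_pickle=True).item()
for nm,F in(("top",f),("scene",g)):
    W=cloud(F)
    for n,(x,y),h,half in(("brown",(.612,-.284),.018,.052),("blue",(.611,-.085),.018,.052),("tray",(.596,.262),.010,.085)):
        P=W.copy(); m=(abs(P[...,0]-x)<half)&(abs(P[...,1]-y)<half)&(P[...,2]>h-.006)&(P[...,2]<h+.006)
        if n=="tray":
            hsv=cv2.cvtColor(F["color"],cv2.COLOR_BGR2HSV); m=(abs(P[...,0]-x)<half)&(abs(P[...,1]-y)<.07)&(hsv[...,1]<60)&(P[...,2]<.03)&(hsv[...,2]>90)
            m=cv2.morphologyEx(m.astype(np.uint8),cv2.MORPH_OPEN,np.ones((5,5)))
            k,l,st,_=cv2.connectedComponentsWithStats(m); i=1+np.argmax(st[1:,4]); m=l==i
        Q=P[m]; print(nm,n,cv2.minAreaRect((Q[:,:2]*1000).astype(np.float32)),len(Q))
    P=W; m=(abs(P[...,0]-.6)<.09)&(abs(P[...,1]-.262)<.07)
    if nm=="top":
        # lug heights
        for xx in(.53,.535,.54,.65,.655,.66):
            q=P[(abs(P[...,0]-xx)<.003)&(abs(P[...,1]-.262)<.06)]; print(xx,np.round(np.percentile(q[:,2],[50,90,100]),4))
c=f["color"][140:270,100:200]; cv2.imwrite("pics/tray.png",cv2.resize(c,None,fx=4.5,fy=4.5,interpolation=cv2.INTER_CUBIC))
E
```

```text
top brown ((611.9866333007812, -284.0604248046875), (72.09612274169922, 72.7142333984375), 17.34187889099121) 353
top blue ((610.9503173828125, -84.74153900146484), (71.81637573242188, 71.74266815185547), 23.63650131225586) 323
top tray ((597.193603515625, 265.2649841308594), (105.47074890136719, 103.16651153564453), 81.07272338867188) 1974
0.53 [-0.0004  0.0016  0.003 ]
0.535 [-0.0004  0.0014  0.0096]
0.54 [0.0005 0.0097 0.0127]
0.65 [0.0004 0.01   0.0135]
0.655 [-0.0001  0.0072  0.0123]
0.66 [-0.0009  0.0012  0.0026]
scene brown ((612.459716796875, -281.2389831542969), (74.79932403564453, 71.83918762207031), 16.959280014038086) 218
scene blue ((612.6820068359375, -81.86149597167969), (76.65047454833984, 72.4356918334961), 23.488094329833984) 190
scene tray ((559.7697143554688, 296.34869384765625), (76.78050231933594, 31.994686126708984), 52.67660903930664) 111
```

View pics/tray.png

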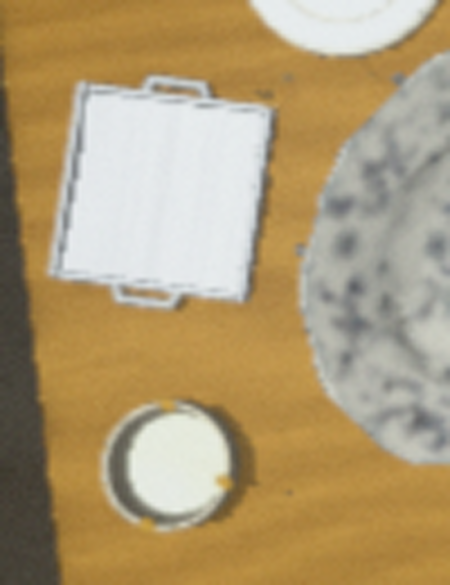

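```bash
cat >> h.py <<'E'
def go(*wps):
    """wps: (x,y,z of TCP, yaw of tool y in deg); prints tool-frame shifts from the present pose"""
    s=readout.observe(); R=s["orientation"]; p=s["position"]; y0=np.degrees(np.arctan2(R[1,1],R[0,1]))
    print("t",round(s["t"],2),"pos",np.round(p,4),"yaw",round(y0,2),"tilt",np.round(R[:2,2],4),"open",round(s["opening"],4),"F",np.round(s["ft_force"],2),"q",np.round(s["joints"],1))
    for x,y,z,w in wps:
        d=R.T@(np.array([x,y,z])-p)*1000; a=-(w-y0); a=(a+90)%180-90
        print(np.round(d,1),round(a,1))
E
python3 - <<'E'
from h import *
f=np.load("top0.npy",allow_pickle=True).item(); 
u=[(80,85),(272,108),(247,300),(50,272)]
P=np.array([ray(f,100+(a+.5)/4.5-.5,140+(b+.5)/4.5-.5,.01) for a,b in u]); print(P,P.mean(0))
go((.35,.45,.30,40),(.50,.22,.30,0))
E
```

```text
[[0.65124969 0.30373954 0.01      ]
 [0.63690469 0.20664679 0.01      ]
 [0.5402529  0.22020757 0.01      ]
 [0.55694483 0.31913945 0.01      ]] [0.59633803 0.26243334 0.01      ]
t 0.1 pos [0.1387 0.6091 0.2468] yaw 77.18 tilt [-0.0002 -0.0013] open 0.0875 F [ 0.46 -0.19 -0.1 ] q [-78.5  19.1  -3.7  83.7   1.2  77.3  -5.1]
[-241.4 -108.3  -53. ] 37.2
[-438.7 -299.3  -52.8] 77.2
```

Request:
servo_tool --plan '[-50,-20,-30,8,1,-100,-45,-53,16,1,-145,-65,-53,24,1,-190,-85,-53,32,1,-230,-115,-53,40,1,-270,-145,-53,48,1,-310,-180,-53,56,1,-345,-215,-53,64,1]'

```text
t: 0.9
position: [0.4166, 0.339, 0.3003]
orientation: [[-0.222, 0.975, -0.0], [0.975, 0.222, -0.0], [-0.0, -0.0, -1.0]]
ft_force: [0.1, -0.0, 0.7]
opening: 0.087
```

```bash
python3 - <<'E'
from h import *
go((.46,.05,.30,0),(.46,-.1,.28,0),(.464,-.29,.20,0),)
E
```

```text
t 0.9 pos [0.4166 0.339  0.3003] yaw 12.84 tilt [-0.0002 -0.0001] open 0.087 F [ 0.13 -0.04  0.7 ] q [-58.6   6.2  15.9  93.2  -1.7  80.9 -29.7]
[-291.4  -21.9    0.3] 12.8
[-437.7  -55.2   20.3] 12.8
[-623.8  -93.5  100.3] 12.8
```

Request:
servo_tool --plan '[-49,-4,0,8,1,-98,-8,0,12.8,1,-147,-12,0,12.8,1,-196,-16,0,12.8,1,-245,-20,0,12.8,1,-294,-25,0,12.8,1,-342,-32,0,12.8,1,-390,-44,0,12.8,1]'

```text
t: 1.7
position: [0.4614, -0.0508, 0.3004]
orientation: [[-0.007, 1.0, 0.0], [1.0, 0.007, 0.0], [0.0, 0.0, -1.0]]
ft_force: [1.3, 0.2, -0.5]
opening: 0.0873
```

```bash
python3 - <<'E'
from h import *
go((.4646,-.29,.13,0),(.4646,-.29,.049,0),)
E
```

```text
t 1.7 pos [ 0.4614 -0.0508  0.3004] yaw 0.38 tilt [0.     0.0002] open 0.0873 F [ 1.32  0.18 -0.51] q [-39.3  -6.1  37.7 103.7   3.8  81.1  -2. ]
[-239.2    1.6  170.3] 0.4
[-239.2    1.6  251.3] 0.4
```

Request:
servo_tool --plan '[-48,0,5,0.4,1,-94,0,20,0.4,1,-140,1,40,0.4,1,-180,1,70,0.4,1,-215,1.6,105,0.4,1,-235,1.6,140,0.4,1,-239,1.6,165,0.4,1,-239,1.6,170,0.4,1]'

```text
t: 2.5
position: [0.4627, -0.288, 0.1276]
orientation: [[0.002, 1.0, -0.005], [1.0, -0.002, 0.001], [0.001, -0.005, -1.0]]
ft_force: [0.0, 0.7, 0.2]
opening: 0.0872
```

```bash
python3 - <<'E'
from h import *
go((.4646,-.29,.13,0),(.4646,-.29,.049,0),)
f=imaging.grab_frame("scene"); cv2.imwrite("pics/s1.png",cv2.resize(f["color"],None,fx=1.5,fy=1.5))
E
```

```text
t 2.5 pos [ 0.4627 -0.288   0.1276] yaw -0.14 tilt [-0.0053  0.0007] open 0.0872 F [0.04 0.71 0.16] q [-16.3  20.7  51.9 106.1 -18.2  62.3  42.4]
[-1.9  1.9 -2.4] -0.1
[-2.   2.3 78.6] -0.1
```

View pics/s1.png

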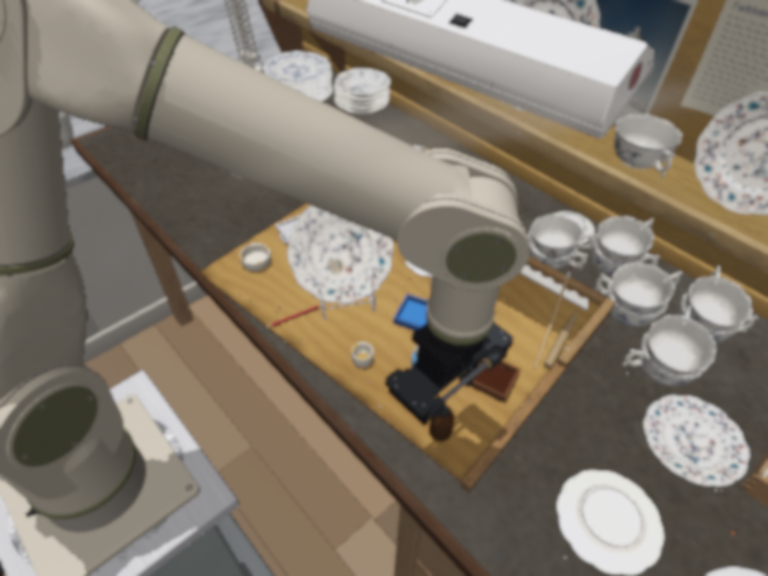

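Request:
servo_tool --plan '[0,0,0,0,1,0,0,0,0,1,0,0,0,0,1]'

```text
t: 2.85
position: [0.4658, -0.2875, 0.1318]
orientation: [[-0.001, 1.0, 0.002], [1.0, 0.001, 0.0], [0.0, 0.002, -1.0]]
ft_force: [-0.3, 0.0, -0.6]
opening: 0.0873
```

```bash
python3 - <<'E'
from h import *
go((.4646,-.29,.13,0),(.4646,-.29,.049,0),)
E
```

```text
t 2.85 pos [ 0.4658 -0.2875  0.1318] yaw 0.04 tilt [0.0024 0.0001] open 0.0873 F [-0.26  0.04 -0.6 ] q [-16.5  20.4  52.  105.8 -18.1  62.4  42.3]
[-2.5 -1.2  1.8] 0.0
[-2.5 -1.4 82.8] 0.0
```

Request:
servo_tool --plan '[-2.5,-1.2,15,0,1,-2.5,-1.2,35,0,1,-2.5,-1.2,55,0,1,-2.5,-1.2,72,0,1,-2.5,-1.2,82,0,1,-2.5,-1.2,82,0,1,-2.5,-1.2,82,0,1,-2.5,-1.2,82,0,1]'

```text
t: 3.65
position: [0.464, -0.2907, 0.0493]
orientation: [[0.0, 1.0, 0.001], [1.0, -0.0, -0.0], [-0.0, 0.001, -1.0]]
ft_force: [-0.6, 0.7, 0.2]
opening: 0.0869
```

```bash
python3 - <<'E'
from h import *
go((.4646,-.29,.049,0),)
E
```

```text
t 3.65 pos [ 0.464  -0.2907  0.0493] yaw -0.03 tilt [ 0.0012 -0.0003] open 0.0869 F [-0.64  0.74  0.23] q [-11.6  27.5  47.3 109.2 -24.8  54.   47.4]
[0.7 0.6 0.3] -0.0
```

Good. Now I'll close on the bottle.

Request:
servo_tool --plan '[0,0,0,0,-1,0,0,0,0,-1,0,0,0,0,-1,0,0,0,0,-1,0,0,0,0,-1,0,0,0,0,-1,0,0,0,0,-1,0,0,0,0,-1]'

```text
t: 4.45
position: [0.4637, -0.2904, 0.0485]
orientation: [[0.0, 1.0, 0.0], [1.0, -0.0, -0.0], [-0.0, 0.0, -1.0]]
ft_force: [0.8, -0.7, -0.1]
opening: 0.0383
```

```bash
python3 - <<'E'
from h import *
go((.4646,-.29,.13,0),(.6122,-.2827,.13,0))
E
```

```text
t 4.45 pos [ 0.4637 -0.2904  0.0485] yaw -0.02 tilt [ 0.0002 -0.    ] open 0.0383 F [ 0.85 -0.7  -0.07] q [-11.6  27.6  47.2 109.2 -24.9  53.9  47.4]
[  0.4   0.9 -81.5] -0.0
[  7.7 148.5 -81.4] -0.0
```

Request:
servo_tool --plan '[0,0,-15,0,-1,0,0,-40,0,-1,0,20,-55,0,-1,2,55,-60,0,-1,4,95,-60,0,-1,6,130,-60,0,-1,8,148,-60,0,-1,8,148,-60,0,-1]'

```text
t: 5.25
position: [0.6139, -0.2811, 0.1088]
orientation: [[-0.003, 1.0, 0.0], [1.0, 0.003, -0.001], [-0.001, 0.0, -1.0]]
ft_force: [-1.1, 0.0, -2.1]
opening: 0.0389
```

Request:
servo_tool --plan '[0,0,0,0,-1,0,0,0,0,-1,0,0,0,0,-1]'

```text
t: 5.55
position: [0.6107, -0.2828, 0.109]
orientation: [[0.002, 1.0, 0.0], [1.0, -0.002, 0.0], [0.0, 0.0, -1.0]]
ft_force: [0.3, 1.4, -1.1]
opening: 0.0388
```

```bash
python3 - <<'E'
from h import *
go((.6122,-.2827,.0555,0))
f=imaging.grab_frame("scene"); cv2.imwrite("pics/s2.png",cv2.resize(f["color"],None,fx=1.5,fy=1.5))
E
```

```text
t 5.55 pos [ 0.6107 -0.2828  0.109 ] yaw -0.09 tilt [0.     0.0002] open 0.0388 F [ 0.3   1.35 -1.11] q [-10.   37.6  45.   86.5 -27.9  67.5  39.8]
[ 0.1  1.5 53.5] -0.1
```

View pics/s2.png

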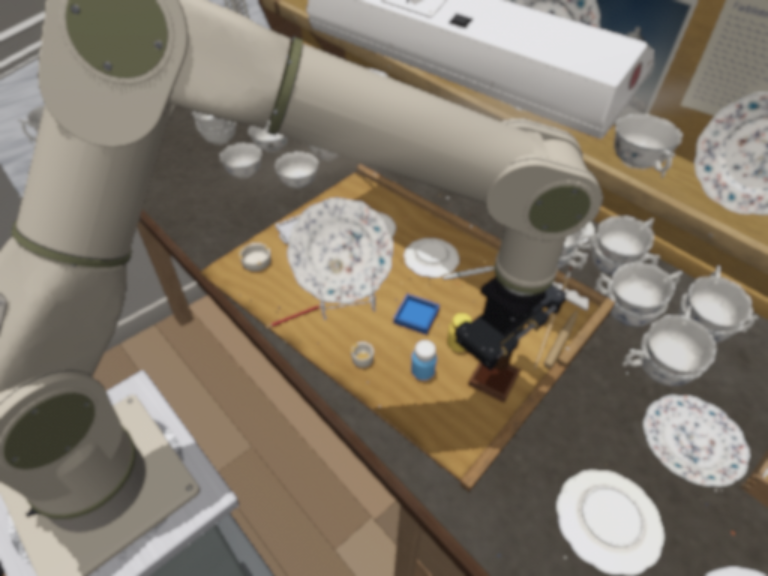

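Request:
servo_tool --plan '[0,1,15,0,-1,0,1,30,0,-1,0,1,42,0,-1,0,1,48,0,-1,0,1,51,0,-1,0,1,53,0,-1,0,1,53.5,0,-1,0,1,53.5,0,-1]'

```text
t: 6.4
position: [0.6128, -0.2826, 0.0554]
orientation: [[0.0, 1.0, 0.001], [1.0, -0.0, -0.0], [-0.0, 0.001, -1.0]]
ft_force: [1.3, 0.2, -1.4]
opening: 0.0386
```

```bash
python3 - <<'E'
from h import *
go((.6122,-.2827,.0555,0))
E
```

```text
t 6.4 pos [ 0.6128 -0.2826  0.0554] yaw -0.03 tilt [ 0.0005 -0.0001] open 0.0386 F [ 1.32  0.19 -1.41] q [ -8.8  41.1  42.9  88.3 -30.2  62.7  41.2]
[-0.1 -0.6 -0.1] -0.0
```

Request:
servo_tool --plan '[0,0,0.7,0,-1,0,0,1.4,0,-1,0,0,1.4,0,-1]'

```text
t: 6.7
position: [0.6129, -0.2826, 0.0545]
orientation: [[0.0, 1.0, 0.001], [1.0, -0.0, -0.0], [-0.0, 0.001, -1.0]]
ft_force: [-1.2, 1.8, 4.6]
opening: 0.0387
```

Request:
servo_tool --plan '[0,0,0,0,0,0,0,0,0,0.6,0,0,0,0,0.6,0,0,0,0,0.6,0,0,-15,0,0.6,0,0,-40,0,0.6,0,0,-65,0,0.6,0,0,-80,0,0.6]'

```text
t: 7.5
position: [0.6132, -0.283, 0.1367]
orientation: [[0.001, 1.0, 0.003], [1.0, -0.001, -0.001], [-0.001, 0.003, -1.0]]
ft_force: [0.4, 0.0, -0.0]
opening: 0.0695
```

```bash
python3 - <<'E'
from h import *
go((.530,-.1832,.14,0),(.530,-.1832,.045,0))
E
```

```text
t 7.5 pos [ 0.6132 -0.283   0.1367] yaw -0.04 tilt [ 0.0026 -0.001 ] open 0.0695 F [ 0.44  0.01 -0.03] q [-10.5  36.3  46.   84.9 -27.   70.   39.1]
[ 99.8 -83.3  -3.6] -0.0
[ 99.9 -83.5  91.4] -0.0
```

Request:
servo_tool --plan '[20,-15,-4,0,0.72,50,-40,-4,0,0.72,80,-68,-4,0,0.72,97,-82,-4,0,0.72,100,-83.5,-4,0,0.72,100,-83.5,-4,0,0.72,100,-83.5,-4,0,0.72,100,-83.5,-4,0,0.72]'

```text
t: 8.3
position: [0.5295, -0.1835, 0.1378]
orientation: [[0.002, 1.0, 0.0], [1.0, -0.002, -0.001], [-0.001, 0.0, -1.0]]
ft_force: [-1.0, -0.2, -0.2]
opening: 0.075
```

```bash
python3 - <<'E'
from h import *
f=imaging.grab_frame("scene"); cv2.imwrite("pics/s3.png",cv2.resize(f["color"],None,fx=1.5,fy=1.5))
go((.530,-.1832,.14,0),(.530,-.1832,.045,0))
E
```

```text
t 8.35 pos [ 0.5294 -0.1834  0.1377] yaw -0.08 tilt [-0.     -0.0008] open 0.0744 F [-0.63 -0.92  0.93] q [-27.4  21.6  50.8 103.5 -18.5  63.6  29.7]
[ 0.2  0.6 -2.3] -0.1
[ 0.2  0.6 92.7] -0.1
```

View pics/s3.png

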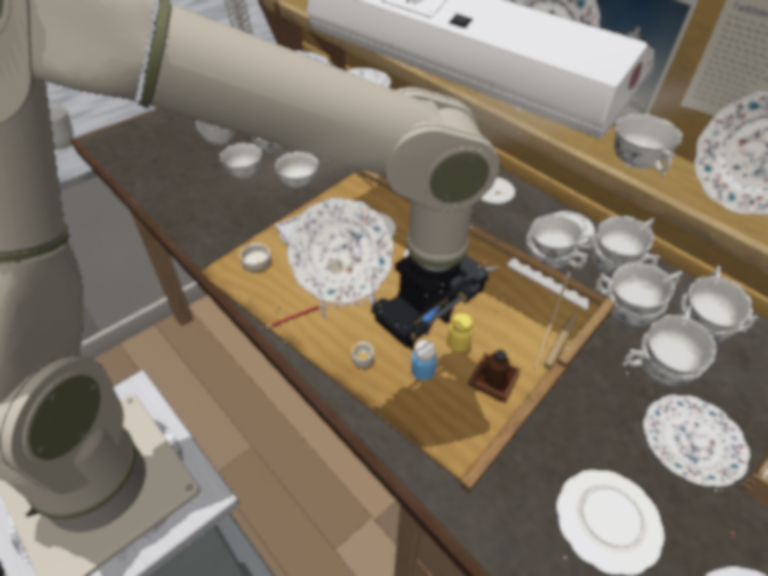

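The bottle stands upright in the brown holder at about (497,368), and the gripper is over the blue jar at (424,360). Going down to the jar.

Request:
servo_tool --plan '[0,0.6,20,0,0.72,0,0.6,42,0,0.72,0,0.6,65,0,0.72,0,0.6,84,0,0.72,0,0.6,92.5,0,0.72,0,0.6,92.5,0,0.72,0,0.6,92.5,0,0.72,0,0.6,92.5,0,0.72]'

```text
t: 9.15
position: [0.5304, -0.1827, 0.0461]
orientation: [[0.001, 1.0, 0.002], [1.0, -0.001, -0.0], [-0.0, 0.002, -1.0]]
ft_force: [-0.4, -0.2, 0.1]
opening: 0.0749
```

Request:
servo_tool --plan '[0,0,0,0,-1,0,0,0,0,-1,0,0,0,0,-1,0,0,0,0,-1,0,0,0,0,-1,0,0,0,0,-1,0,0,0,0,-1]'

```text
t: 9.85
position: [0.5298, -0.1824, 0.0452]
orientation: [[0.0, 1.0, 0.0], [1.0, -0.0, 0.0], [0.0, 0.0, -1.0]]
ft_force: [-0.2, 0.2, 1.6]
opening: 0.0434
```

```bash
python3 - <<'E'
from h import *
go((.530,-.1832,.13,0),(.6118,-.0833,.13,0))
E
```

```text
t 9.85 pos [ 0.5298 -0.1824  0.0452] yaw -0.02 tilt [0.0001 0.0001] open 0.0434 F [-0.24  0.24  1.64] q [-22.8  29.2  45.8 107.3 -25.5  54.3  34.6]
[ -0.8   0.2 -84.8] -0.0
[ 99.1  82.  -84.8] -0.0
```

Request:
servo_tool --plan '[0,0,-15,0,-1,0,0,-40,0,-1,10,0,-65,0,-1,40,10,-80,0,-1,75,40,-80,0,-1,95,70,-80,0,-1,99,82,-80,0,-1,99,82,-80,0,-1]'

```text
t: 10.65
position: [0.6132, -0.0819, 0.1257]
orientation: [[-0.002, 1.0, 0.001], [1.0, 0.002, -0.001], [-0.001, 0.001, -1.0]]
ft_force: [-0.2, -0.3, -1.6]
opening: 0.0434
```

Request:
servo_tool --plan '[0,0,0,0,-1,0,0,0,0,-1,0,0,0,0,-1]'

```text
t: 10.95
position: [0.6111, -0.0843, 0.1255]
orientation: [[0.002, 1.0, 0.0], [1.0, -0.002, 0.0], [0.0, 0.0, -1.0]]
ft_force: [-0.5, -0.7, 0.7]
opening: 0.0438
```

```bash
python3 - <<'E'
from h import *
go((.6118,-.0833,.0515,0))
f=imaging.grab_frame("scene"); cv2.imwrite("pics/s4.png",cv2.resize(f["color"],None,fx=1.5,fy=1.5))
E
```

```text
t 10.95 pos [ 0.6111 -0.0843  0.1255] yaw -0.11 tilt [0.     0.0003] open 0.0438 F [-0.49 -0.65  0.67] q [-31.7  29.6  46.7  95.2 -23.3  65.4  21. ]
[ 1.   0.7 74. ] -0.1
```

View pics/s4.png

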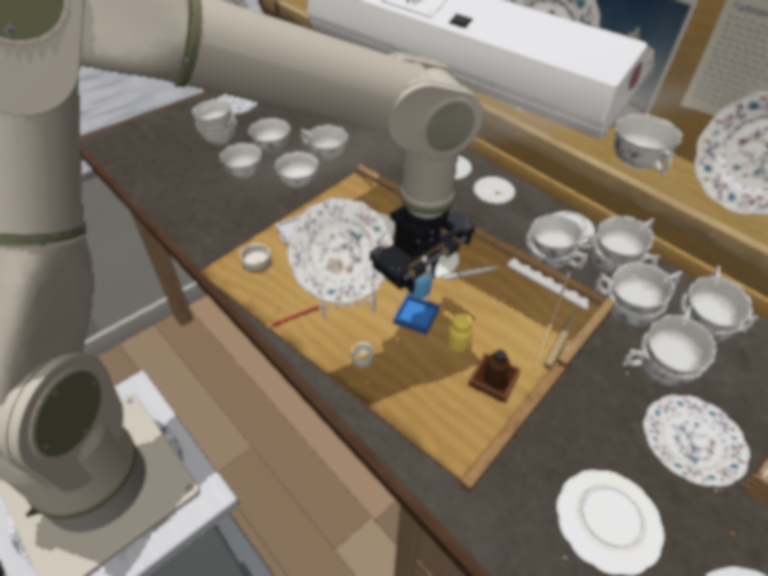

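Request:
servo_tool --plan '[0.5,0.5,20,0,-1,0.5,0.5,40,0,-1,0.5,0.5,58,0,-1,0.5,0.5,67,0,-1,0.5,0.5,71,0,-1,0.5,0.5,73,0,-1,0.5,0.5,74,0,-1,0.5,0.5,74,0,-1]'

```text
t: 11.8
position: [0.6126, -0.083, 0.0516]
orientation: [[0.0, 1.0, 0.001], [1.0, -0.0, 0.0], [0.0, 0.001, -1.0]]
ft_force: [-0.1, -0.1, 0.5]
opening: 0.0435
```

Request:
servo_tool --plan '[0,0,0.5,0,-1,0,0,1,0,-1]'

```text
t: 12.0
position: [0.6127, -0.0829, 0.0511]
orientation: [[0.0, 1.0, 0.001], [1.0, -0.0, 0.0], [0.0, 0.001, -1.0]]
ft_force: [-3.9, 0.7, 11.9]
opening: 0.0435
```

Contact with the holder floor. Releasing and lifting.

Request:
servo_tool --plan '[0,0,0,0,0.2,0,0,0,0,0.72,0,0,0,0,0.72,0,0,0,0,0.72,0,0,-15,0,0.72,0,0,-45,0,0.72,0,0,-85,0,0.72,0,0,-125,0,0.72]'

```text
t: 12.8
position: [0.612, -0.0832, 0.1774]
orientation: [[0.001, 1.0, -0.0], [1.0, -0.001, -0.0], [-0.0, -0.0, -1.0]]
ft_force: [0.1, 0.3, 0.7]
opening: 0.0746
```

```bash
python3 - <<'E'
from h import *
go((.46,-.1,.25,0),(.46,.1,.30,0),(.46,.257,.30,0),(.46,.257,.1,0))
E
```

```text
t 12.8 pos [ 0.612  -0.0832  0.1774] yaw -0.05 tilt [-0.0001 -0.0002] open 0.0746 F [0.08 0.28 0.67] q [-33.2  26.7  48.6  92.2 -20.9  70.6  19.3]
[ -17.  -152.   -72.6] -0.1
[ 183.  -152.1 -122.6] -0.1
[ 340.  -152.3 -122.6] -0.1
[ 340.1 -152.3   77.4] -0.1
```

Request:
servo_tool --plan '[-8,-30,-30,0,1,-12,-70,-65,0,1,-5,-110,-100,0,1,25,-140,-120,0,1,70,-152,-125,0,1,118,-152,-125,0,1,166,-152,-125,0,1,200,-152,-125,0,1]'

```text
t: 13.6
position: [0.4596, 0.1202, 0.3013]
orientation: [[-0.002, 1.0, 0.001], [1.0, 0.002, 0.002], [0.002, 0.001, -1.0]]
ft_force: [0.5, -0.2, -0.2]
opening: 0.0872
```

```bash
python3 - <<'E'
from h import *
go((.46,.257,.30,0),(.46,.257,.1,0))
f=imaging.grab_frame("scene"); cv2.imwrite("pics/s5.png",cv2.resize(f["color"],None,fx=1.5,fy=1.5))
E
```

```text
t 13.6 pos [0.4596 0.1202 0.3013] yaw 0.1 tilt [0.0009 0.0023] open 0.0872 F [ 0.52 -0.24 -0.16] q [-60.9  -4.4  39.3 102.4   2.7  81.  -22. ]
[136.8   0.6   1.6] 0.1
[136.4   0.4 201.6] 0.1
```

View pics/s5.png

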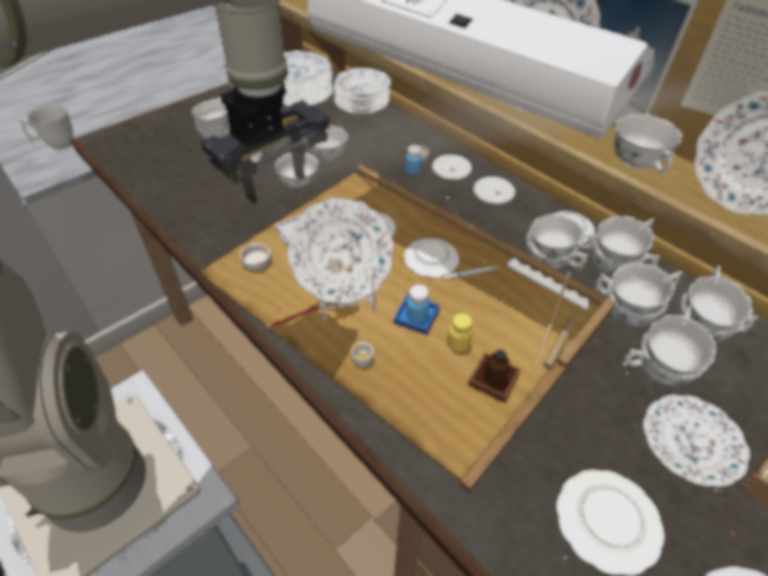

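Jar stands in the blue holder (417,305) and the bottle in the brown (496,372). On to the large dish.

Request:
servo_tool --plan '[45,0.5,0,0,1,90,0.5,0,0,1,128,0.5,10,0,1,136.5,0.5,50,0,1,136.5,0.5,95,0,1,136.5,0.5,140,0,1,136.5,0.5,175,0,1,136.5,0.5,190,0,1]'

```text
t: 14.45
position: [0.4598, 0.2521, 0.1078]
orientation: [[0.001, 1.0, -0.003], [1.0, -0.001, -0.003], [-0.003, -0.003, -1.0]]
ft_force: [-1.0, 1.2, 0.6]
opening: 0.0868
```

Request:
servo_tool --plan '[0,0,0,0,1,0,0,0,0,1,0,0,0,0,1]'

```text
t: 14.75
position: [0.4619, 0.254, 0.1119]
orientation: [[0.001, 1.0, 0.002], [1.0, -0.001, 0.002], [0.002, 0.002, -1.0]]
ft_force: [0.3, -0.4, 0.1]
opening: 0.0874
```

```bash
python3 - <<'E'
from h import *
go((.46,.257,.035,0))
f=imaging.grab_frame("scene"); cv2.imwrite("pics/s6.png",cv2.resize(f["color"],None,fx=1.5,fy=1.5))
E
```

```text
t 14.75 pos [0.4619 0.254  0.1119] yaw -0.04 tilt [0.0019 0.0018] open 0.0874 F [ 0.29 -0.45  0.13] q [-63.4  15.1  33.8 109.2  -9.8  58.4 -25.4]
[ 2.8 -2.  76.9] -0.0
```

View pics/s6.png

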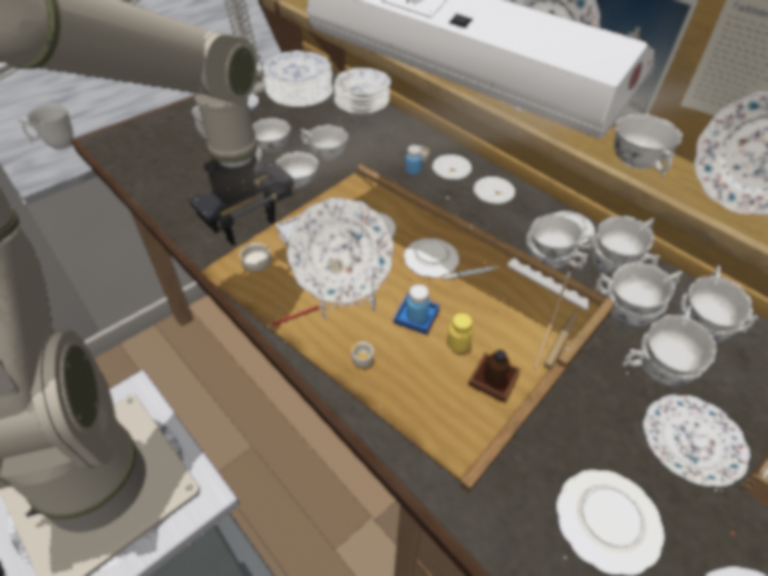

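Request:
servo_tool --plan '[2.8,-1.5,20,0,1,2.8,-1.5,40,0,1,2.8,-1.5,57,0,1,2.8,-1.5,69,0,1,2.8,-1.5,76,0,1,2.8,-1.5,77,0,1,2.8,-1.5,77,0,1,2.8,-1.5,77,0,1]'

```text
t: 15.6
position: [0.4599, 0.2567, 0.0339]
orientation: [[0.0, 1.0, 0.001], [1.0, -0.0, 0.001], [0.001, 0.001, -1.0]]
ft_force: [-0.5, 0.8, -0.5]
opening: 0.0869
```

Request:
servo_tool --plan '[0,0,0,0,-1,0,0,0,0,-1,0,0,0,0,-1,0,0,0,0,-1,0,0,0,0,-1,0,0,0,0,-1,0,0,0,0,-1]'

```text
t: 16.3
position: [0.4594, 0.2565, 0.0332]
orientation: [[0.0, 1.0, -0.0], [1.0, -0.0, 0.0], [0.0, -0.0, -1.0]]
ft_force: [-1.8, -0.1, 3.0]
opening: 0.062
```

```bash
python3 - <<'E'
from h import *
go((.46,.257,.085,0),(.5967,.2637,.085,0))
E
```

```text
t 16.3 pos [0.4594 0.2565 0.0332] yaw -0.02 tilt [-0.0001  0.0002] open 0.062 F [-1.83 -0.15  3.03] q [-61.1  22.2  31.3 112.2 -15.   49.5 -21.8]
[  0.5   0.6 -51.8] -0.0
[  7.3 137.3 -51.8] -0.0
```

Request:
servo_tool --plan '[0,0,0,0,0.8,0,0,0,0,0.8,0,0,-4,0,0.8,0,0,-4,0,0.8,0,0,-4,0,-1,0,0,-4,0,-1,0,0,-4,0,-1,0,0,-4,0,-1]'

```text
t: 17.1
position: [0.4593, 0.2565, 0.0371]
orientation: [[0.0, 1.0, -0.0], [1.0, -0.0, 0.0], [0.0, -0.0, -1.0]]
ft_force: [-1.1, 0.2, 1.0]
opening: 0.0624
```

Request:
servo_tool --plan '[0,0,0,0,-1,0,0,0,0,-1,0,0,-10,0,-1,0,0,-30,0,-1,0,0,-50,0,-1,0,0,-50,0,-1]'

```text
t: 17.7
position: [0.461, 0.2573, 0.09]
orientation: [[0.001, 1.0, 0.003], [1.0, -0.001, 0.003], [0.003, 0.003, -1.0]]
ft_force: [0.5, 1.1, -0.8]
opening: 0.0619
```

```bash
python3 - <<'E'
from h import *
go((.5967,.2637,.087,0),(.5967,.2637,.042,0))
f=imaging.grab_frame("scene"); cv2.imwrite("pics/s7.png",cv2.resize(f["color"][100:250,80:280],None,fx=4,fy=4))
E
```

```text
t 17.7 pos [0.461  0.2573 0.09  ] yaw -0.04 tilt [0.0034 0.0031] open 0.0619 F [ 0.47  1.1  -0.75] q [-63.1  17.   33.3 110.2 -11.3  55.7 -24.7]
[  6.5 135.7   3.5] -0.0
[  6.4 135.6  48.5] -0.0
```

View pics/s7.png

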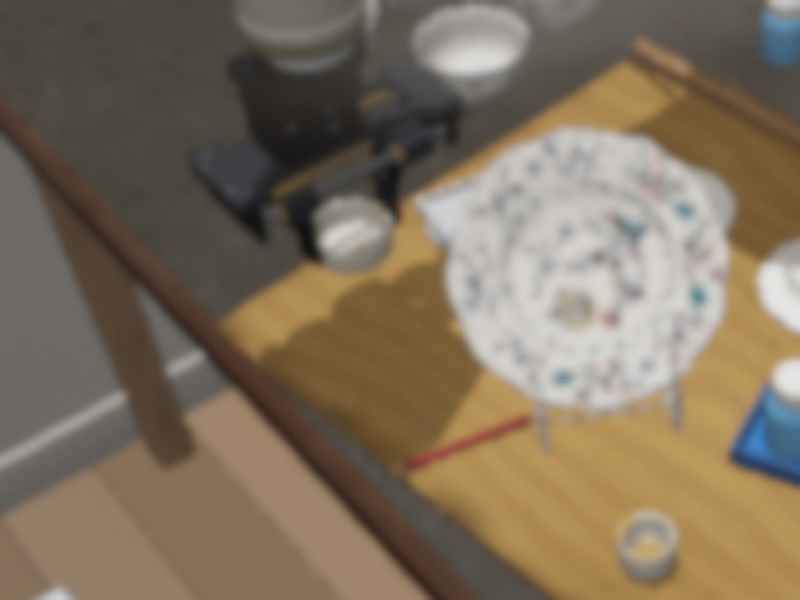

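Request:
servo_tool --plan '[0,15,0,0,-1,1,45,0,0,-1,3,80,0,0,-1,5,112,0,0,-1,6.5,131,0,0,-1,6.5,135.5,0,0,-1,6.5,135.5,0,0,-1,6.5,135.5,0,0,-1]'

```text
t: 18.55
position: [0.5938, 0.2629, 0.0866]
orientation: [[0.0, 1.0, -0.001], [1.0, -0.0, -0.0], [-0.0, -0.001, -1.0]]
ft_force: [0.3, 0.8, -0.8]
opening: 0.0618
```

Request:
servo_tool --plan '[0,0,0,0,-1,0,0,0,0,-1]'

```text
t: 18.75
position: [0.5942, 0.2633, 0.0873]
orientation: [[-0.0, 1.0, -0.0], [1.0, 0.0, 0.001], [0.001, -0.0, -1.0]]
ft_force: [0.3, 0.3, -0.6]
opening: 0.062
```

```bash
python3 - <<'E'
from h import *
go((.5967,.2637,.042,0))
E
```

```text
t 18.75 pos [0.5942 0.2633 0.0873] yaw 0.02 tilt [-0.0003  0.0006] open 0.062 F [ 0.33  0.31 -0.63] q [-51.6  32.4  32.1  91.  -18.8  62.1 -14.6]
[ 0.4  2.5 45.3] 0.0
```

Dish bottom sat on the board at TCP z ≈ 0.0371, so the tray floor is at ≈ 0.0411.

Request:
servo_tool --plan '[0,2.5,15,0,-1,0,2.5,30,0,-1,0,2.5,38,0,-1,0,2.5,42,0,-1,0,2.5,44,0,-1,0,2.5,45,0,-1,0,2.5,45.5,0,-1,0,2.5,45.5,0,-1]'

```text
t: 19.55
position: [0.5976, 0.263, 0.042]
orientation: [[0.0, 1.0, 0.0], [1.0, -0.0, 0.0], [0.0, 0.0, -1.0]]
ft_force: [-0.4, -0.7, -0.9]
opening: 0.0621
```

Request:
servo_tool --plan '[0,0,0.5,0,-1,0,0,1,0,-1]'

```text
t: 19.75
position: [0.5976, 0.263, 0.0411]
orientation: [[0.0, 1.0, 0.0], [1.0, -0.0, 0.0], [0.0, 0.0, -1.0]]
ft_force: [-2.5, -1.2, 6.3]
opening: 0.0618
```

Request:
servo_tool --plan '[0,0,0,0,0.5,0,0,0,0,0.75,0,0,0,0,0.75,0,0,0,0,0.75,0,0,-15,0,0.75,0,0,-45,0,0.75,0,0,-90,0,0.75,0,0,-138,0,0.75]'

```text
t: 20.55
position: [0.597, 0.2625, 0.1807]
orientation: [[0.001, 1.0, -0.001], [1.0, -0.001, -0.001], [-0.001, -0.001, -1.0]]
ft_force: [0.6, -0.1, -0.2]
opening: 0.0759
```

Request:
servo_tool --plan '[0,-25,-45,0,0.75,0,-60,-80,0,0.75,-5,-105,-110,0,0.75,-45,-130,-120,0,0.75,-93,-137,-120,0,0.75,-141,-137,-120,0,0.75,-189,-137,-120,0,0.75,-237,-137,-120,0,0.75]'

```text
t: 21.35
position: [0.4599, 0.0236, 0.2996]
orientation: [[0.001, 1.0, 0.001], [1.0, -0.001, 0.002], [0.002, 0.001, -1.0]]
ft_force: [1.2, 0.1, 0.3]
opening: 0.0761
```

```bash
python3 - <<'E'
from meas import *
go((.464,-.091,.25,0),(.464,-.091,.1,0))
F=imaging.grab_frame("top"); cv2.imwrite("pics/t8.png",cv2.resize(F["color"],None,fx=1.5,fy=1.5))
W=cloud(F); P=W.reshape(-1,3); P=P[np.isfinite(P).all(1)]
for s,lo,hi in(((.598,.262),.024,.04),((.464,-.09),.021,.035)):
    Q=P[(np.hypot(P[:,0]-s[0],P[:,1]-s[1])<.042)&(P[:,2]>lo)&(P[:,2]<hi)]
    print(circ(Q) if len(Q)>5 else None,len(Q), Q[:,2].mean())
E
```

```text
t 21.35 pos [0.4599 0.0236 0.2996] yaw -0.05 tilt [0.001  0.0021] open 0.0761 F [1.22 0.11 0.27] q [-56.9  -8.3  44.7 104.5   5.8  81.3 -13.4]
[-114.7    4.2   49.3] -0.1
[-115.     4.   199.3] -0.1
(array([0.59690334, 0.26240887]), np.float64(0.030132215679609498)) 172 0.028043683619996495
(array([ 0.4636909 , -0.09171985]), np.float64(0.01876333777483721)) 96 0.025785168906544993
```

View pics/t8.png

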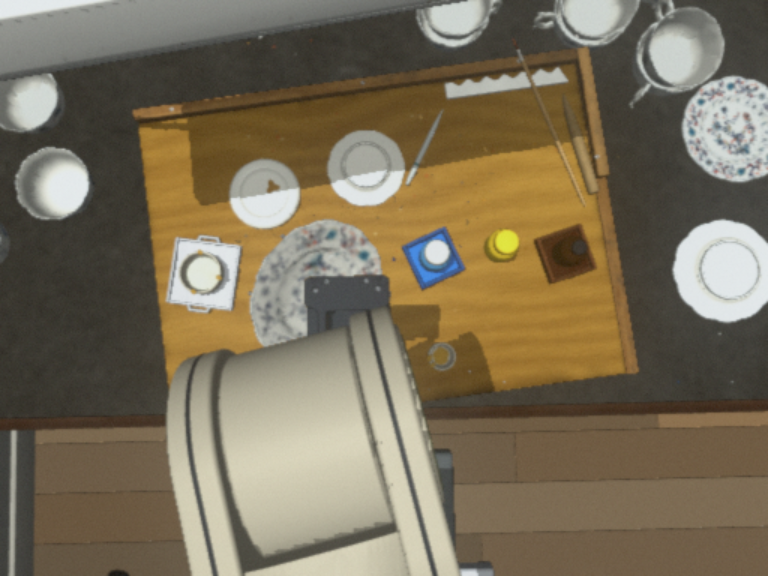

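Request:
servo_tool --plan '[-40,4,0,0,0.75,-85,4,5,0,0.75,-110,4,30,0,0.75,-115,4,70,0,0.75,-115,4,115,0,0.75,-115,4,155,0,0.75,-115,4,180,0,0.75,-115,4,190,0,0.75]'

```text
t: 22.2
position: [0.4632, -0.0891, 0.1071]
orientation: [[0.001, 1.0, -0.003], [1.0, -0.001, -0.0], [-0.001, -0.003, -1.0]]
ft_force: [0.1, -0.4, -0.3]
opening: 0.0759
```

Request:
servo_tool --plan '[0,0,0,0,0.5,0,0,0,0,0.5,0,0,0,0,0.5,0,0,0,0,0.5]'

```text
t: 22.6
position: [0.4651, -0.0888, 0.1097]
orientation: [[0.0, 1.0, 0.002], [1.0, -0.0, 0.001], [0.001, 0.002, -1.0]]
ft_force: [-0.3, -0.9, -0.6]
opening: 0.0656
```

```bash
python3 - <<'E'
from h import *
go((.4638,-.091,.0445,0))
f=imaging.grab_frame("scene"); cv2.imwrite("pics/s9.png",cv2.resize(f["color"][130:280,150:350],None,fx=4,fy=4))
E
```

```text
t 22.6 pos [ 0.4651 -0.0888  0.1097] yaw -0.01 tilt [0.002  0.0011] open 0.0656 F [-0.35 -0.94 -0.58] q [-47.8  10.9  58.4 117.6 -11.2  57.   16.2]
[-2.2 -1.4 65.2] -0.0
```

View pics/s9.png

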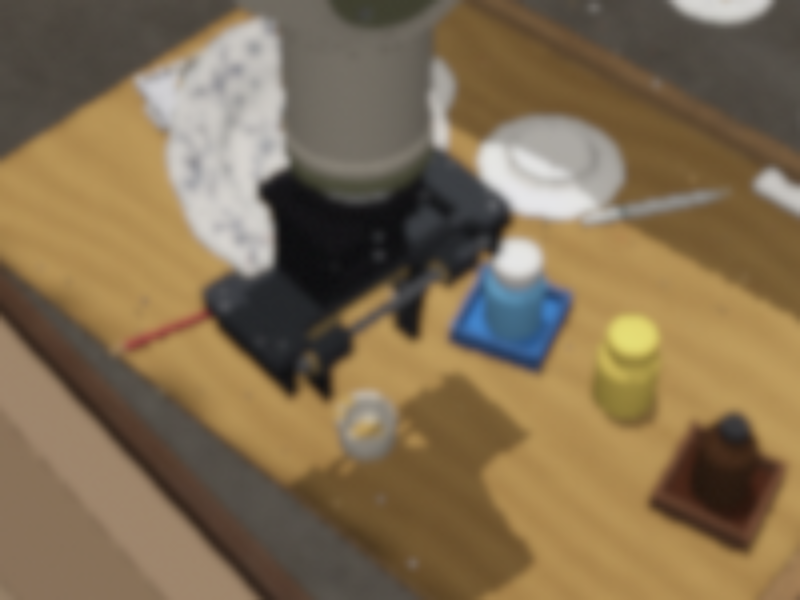

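Request:
servo_tool --plan '[-2.2,-1.2,15,0,0.5,-2.2,-1.2,32,0,0.5,-2.2,-1.2,48,0,0.5,-2.2,-1.2,59,0,0.5,-2.2,-1.2,64,0,0.5,-2.2,-1.2,65,0,0.5,-2.2,-1.2,65,0,0.5,-2.2,-1.2,65,0,0.5]'

```text
t: 23.45
position: [0.4635, -0.0912, 0.0442]
orientation: [[0.0, 1.0, 0.001], [1.0, -0.0, 0.0], [0.0, 0.001, -1.0]]
ft_force: [0.2, 0.1, 0.4]
opening: 0.0655
```

```bash
python3 - <<'E'
from h import *
go((.4638,-.091,.0445,0))
E
```

```text
t 23.45 pos [ 0.4635 -0.0912  0.0442] yaw -0.02 tilt [0.001  0.0003] open 0.0655 F [0.25 0.06 0.43] q [-41.5  19.3  53.4 120.3 -20.4  49.7  23.8]
[ 0.2  0.3 -0.3] -0.0
```

Request:
servo_tool --plan '[0,0,0,0,-1,0,0,0,0,-1,0,0,0,0,-1,0,0,0,0,-1,0,0,0,0,-1,0,0,0,0,-1]'

```text
t: 24.05
position: [0.4631, -0.0912, 0.0437]
orientation: [[0.0, 1.0, 0.0], [1.0, -0.0, 0.0], [0.0, 0.0, -1.0]]
ft_force: [-0.6, 0.2, 1.7]
opening: 0.0389
```

Request:
servo_tool --plan '[0,0,0,0,-1,0,0,-10,0,-1,0,0,-25,0,-1,0,0,-45,0,-1,0,0,-60,0,-1,0,0,-60,0,-1]'

```text
t: 24.65
position: [0.4642, -0.0914, 0.1055]
orientation: [[0.001, 1.0, 0.003], [1.0, -0.001, 0.001], [0.001, 0.003, -1.0]]
ft_force: [0.0, -0.5, -1.0]
opening: 0.0387
```

```bash
python3 - <<'E'
from h import *
go((.46,-.091,.30,0),(.46,.263,.30,0))
f=imaging.grab_frame("scene"); cv2.imwrite("pics/s10.png",cv2.resize(f["color"][130:280,150:350],None,fx=4,fy=4))
E
```

```text
t 24.65 pos [ 0.4642 -0.0914  0.1055] yaw -0.04 tilt [0.0032 0.0011] open 0.0387 F [ 0.04 -0.48 -1.01] q [-47.7  11.5  58.8 117.9 -11.9  56.5  17.1]
[   0.6   -3.6 -194.5] -0.0
[ 354.6   -3.8 -194.1] -0.0
```

View pics/s10.png

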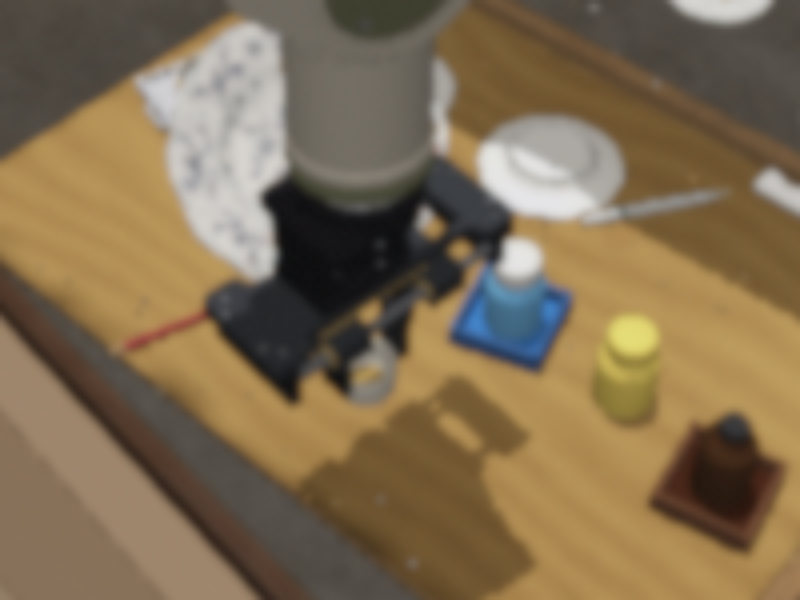

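Request:
servo_tool --plan '[0,-3,-15,0,-1,0,-3,-45,0,-1,0,-3,-85,0,-1,0,-3,-125,0,-1,5,-3,-165,0,-1,20,-3,-190,0,-1,50,-3,-195,0,-1,90,-3,-195,0,-1]'

```text
t: 25.5
position: [0.4604, -0.0013, 0.2994]
orientation: [[0.003, 1.0, 0.002], [1.0, -0.003, 0.002], [0.002, 0.002, -1.0]]
ft_force: [0.3, 0.4, 0.5]
opening: 0.0389
```

Request:
servo_tool --plan '[40,0,0,0,-1,80,0,0,0,-1,120,0,0,0,-1,160,0,0,0,-1,200,0,0,0,-1,235,0,0,0,-1,257,0,0,0,-1,264,0,0,0,-1]'

```text
t: 26.3
position: [0.4592, 0.2652, 0.2971]
orientation: [[-0.003, 1.0, -0.002], [1.0, 0.003, -0.002], [-0.002, -0.002, -1.0]]
ft_force: [0.5, -0.5, -1.3]
opening: 0.0392
```

```bash
python3 - <<'E'
from h import *
go((.597,.263,.30,0),(.597,.263,.11,0))
E
```

```text
t 26.3 pos [0.4592 0.2652 0.2971] yaw 0.19 tilt [-0.0016 -0.0018] open 0.0392 F [ 0.48 -0.45 -1.31] q [-69.9   5.5  37.9  95.3  -3.4  80.5 -31.4]
[ -2.7 137.8  -3.1] 0.2
[ -2.4 138.1 186.9] 0.2
```

Request:
servo_tool --plan '[-2,20,5,0,-1,-2,50,30,0,-1,-2,85,60,0,-1,-2,115,95,0,-1,-2,133,130,0,-1,-2,138,160,0,-1,-2,138,182,0,-1,-2,138,187,0,-1]'

```text
t: 27.1
position: [0.597, 0.2585, 0.1084]
orientation: [[0.002, 1.0, -0.004], [1.0, -0.002, -0.003], [-0.003, -0.004, -1.0]]
ft_force: [-0.2, 0.7, 0.5]
opening: 0.0389
```

Request:
servo_tool --plan '[0,0,0,0,-1,0,0,0,0,-1,0,0,0,0,-1]'

```text
t: 27.4
position: [0.5989, 0.2609, 0.1133]
orientation: [[0.0, 1.0, 0.002], [1.0, -0.0, 0.001], [0.001, 0.002, -1.0]]
ft_force: [0.1, 0.5, -0.2]
opening: 0.0387
```

```bash
python3 - <<'E'
from h import *
go((.5973,.2628,.06,0),(.5973,.2628,.0527,0))
f=imaging.grab_frame("scene"); cv2.imwrite("pics/s11.png",cv2.resize(f["color"][80:230,100:300],None,fx=4,fy=4))
f=imaging.grab_frame("top"); cv2.imwrite("pics/t11.png",cv2.resize(f["color"][120:270,60:260],None,fx=4,fy=4))
E
```

```text
t 27.4 pos [0.5989 0.2609 0.1133] yaw -0.02 tilt [0.002  0.0014] open 0.0387 F [ 0.08  0.45 -0.17] q [-54.5  32.1  37.   89.6 -20.7  65.1 -13. ]
[ 1.8 -1.7 53.3] -0.0
[ 1.8 -1.7 60.6] -0.0
```

View pics/s11.png

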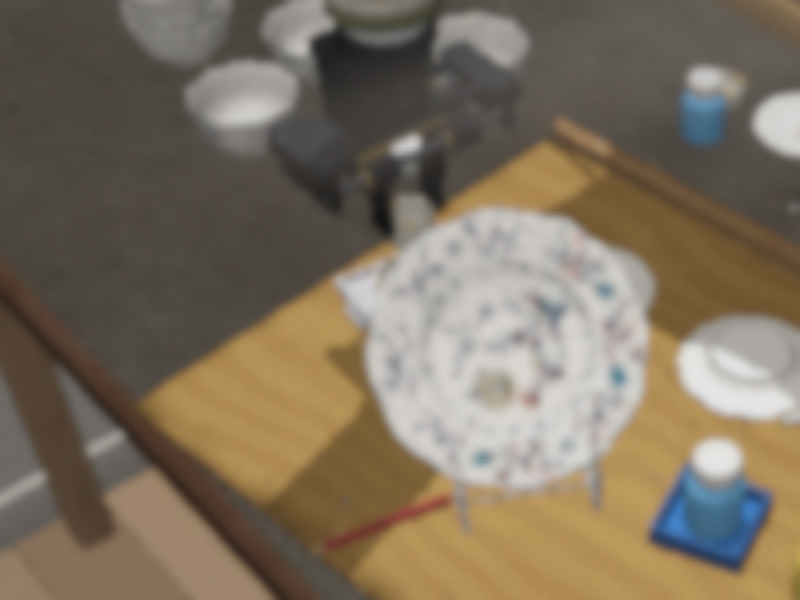

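View pics/t11.png

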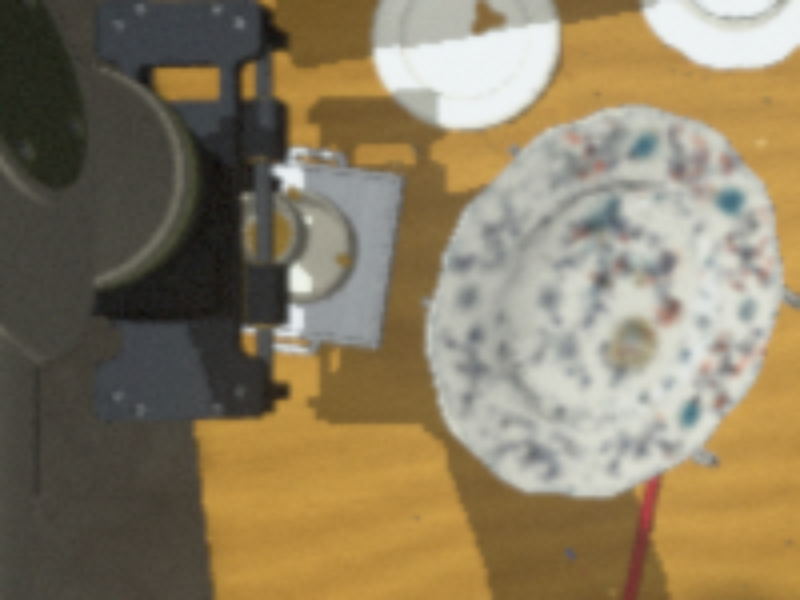

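Request:
servo_tool --plan '[1.8,-1.7,10,0,-1,1.8,-1.7,22,0,-1,1.8,-1.7,34,0,-1,1.8,-1.7,44,0,-1,1.8,-1.7,51,0,-1,1.8,-1.7,54,0,-1,1.8,-1.7,54,0,-1,1.8,-1.7,54,0,-1]'

```text
t: 28.3
position: [0.5968, 0.2625, 0.058]
orientation: [[0.001, 1.0, 0.001], [1.0, -0.001, 0.0], [0.0, 0.001, -1.0]]
ft_force: [-0.4, -0.0, -0.5]
opening: 0.0391
```

```bash
python3 - <<'E'
from h import *
go((.5973,.2628,.056,0))
E
```

```text
t 28.3 pos [0.5968 0.2625 0.058 ] yaw -0.03 tilt [0.0006 0.0003] open 0.0391 F [-0.39 -0.03 -0.5 ] q [-53.5  35.6  35.2  91.9 -22.8  59.8 -11.8]
[0.3 0.5 2. ] -0.0
```

Request:
servo_tool --plan '[0,0.3,1,0,-1,0,0.3,2,0,-1,0,0.3,2,0,-1]'

```text
t: 28.6
position: [0.5968, 0.2626, 0.0557]
orientation: [[0.0, 1.0, 0.0], [1.0, -0.0, 0.0], [0.0, 0.0, -1.0]]
ft_force: [0.2, 0.6, -0.5]
opening: 0.0387
```

Request:
servo_tool --plan '[0,0,0,0,0,0,0,0,0,0.15,0,0,0,0,0.26,0,0,0,0,0.26,0,0,-10,0,0.26,0,0,-30,0,0.3,0,0,-60,0,0.4,0,0,-95,0,0.5]'

```text
t: 29.4
position: [0.5964, 0.2622, 0.1517]
orientation: [[0.001, 1.0, -0.001], [1.0, -0.001, -0.001], [-0.001, -0.001, -1.0]]
ft_force: [0.4, 0.3, -0.2]
opening: 0.0624
```

Request:
servo_tool --plan '[0,-30,-40,0,0.75,0,-65,-75,0,0.75,0,-105,-100,0,0.75,0,-130,-110,0,0.75,-30,-137,-115,0,0.75,-75,-137,-115,0,0.75,-120,-137,-115,0,0.75,-165,-137,-115,0,0.75]'

```text
t: 30.2
position: [0.4596, 0.0956, 0.2663]
orientation: [[0.0, 1.0, 0.001], [1.0, -0.0, 0.001], [0.001, 0.001, -1.0]]
ft_force: [1.2, -0.8, 0.6]
opening: 0.0757
```

```bash
python3 - <<'E'
from meas import *
go((.46,0,.3,0))
F=imaging.grab_frame("top"); cv2.imwrite("pics/t12.png",cv2.resize(F["color"],None,fx=1.5,fy=1.5))
G=imaging.grab_frame("scene")
c=[cv2.resize(F["color"][150:215,100:180],(400,325),interpolation=cv2.INTER_CUBIC),cv2.resize(G["color"][130:195,165:245],(400,325),interpolation=cv2.INTER_CUBIC)]
cv2.imwrite("pics/c12.png",np.hstack(c))
W=cloud(F); P=W.reshape(-1,3); P=P[np.isfinite(P).all(1)]
for nm,s,R0,lo,hi in(("large",(.597,.2624),(.025,.036),.024,.0325),("small",(.597,.2624),(0,.0235),.0325,.05)):
    rr=np.hypot(P[:,0]-s[0],P[:,1]-s[1]); Q=P[(rr>R0[0])&(rr<R0[1])&(P[:,2]>lo)&(P[:,2]<hi)]
    A=np.c_[Q[:,:2]-s,np.ones(len(Q))]; print(nm,circ(Q),len(Q),"z",Q[:,2].mean(),"plane",np.linalg.lstsq(A,Q[:,2],rcond=None)[0])
E
```

```text
t 30.2 pos [0.4596 0.0956 0.2663] yaw -0.03 tilt [0.0006 0.0015] open 0.0757 F [ 1.25 -0.78  0.58] q [-65.7  -5.2  46.6 106.6   3.8  76.9 -20.1]
[-95.6   0.5 -33.9] -0.0
large (array([0.59688322, 0.26250624]), np.float64(0.030161507838862983)) 166 z 0.028096803992349706 plane [ 0.00151567 -0.00961584  0.02810094]
small (array([0.59638727, 0.26154358]), np.float64(0.018929510804461522)) 88 z 0.0344912616562878 plane [-0.00806298  0.0045992   0.03445834]
```

View pics/c12.png

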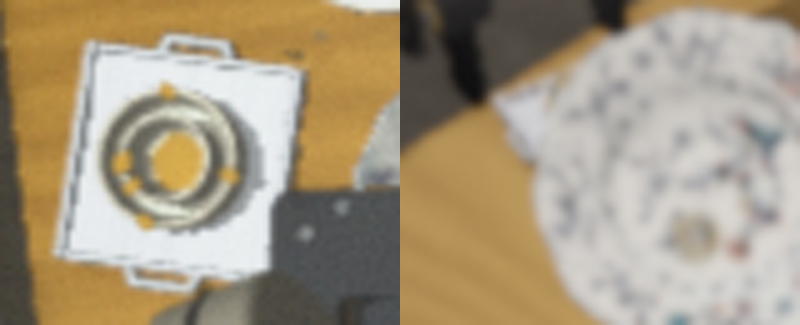

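View pics/t12.png

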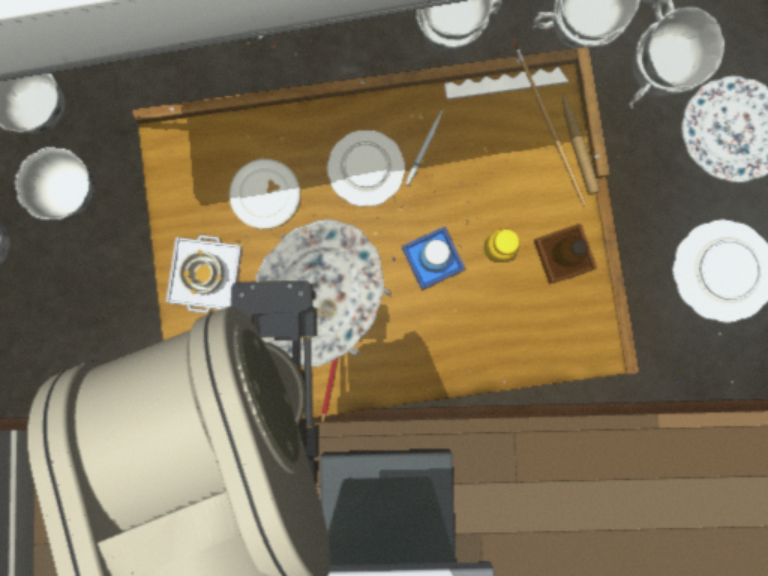

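The small dish sits nested and level, its rim about 6 mm above the large dish's rim. Next: settle the arm clear, then one last check.

Request:
servo_tool --plan '[-20,0,-15,0,0.75,-50,0,-30,0,0.75,-80,0,-40,0,0.75,-80,0,-40,0,0.75,-80,0,-40,0,0.75,-80,0,-40,0,0.75,-80,0,-40,0,0.75,-80,0,-40,0,0.75]'

```text
t: 31.1
position: [0.4596, 0.0182, 0.3053]
orientation: [[-0.001, 1.0, -0.001], [1.0, 0.001, -0.001], [-0.001, -0.001, -1.0]]
ft_force: [0.4, -1.4, -0.4]
opening: 0.0762
```

```bash
python3 - <<'E'
from meas import *
go((.46,0,.3,0))
F0=np.load("top0.npy",allow_pickle=True).item()
F=imaging.grab_frame("top"); W=cloud(F).reshape(-1,3); W=W[np.isfinite(W).all(1)]; W0=cloud(F0).reshape(-1,3); W0=W0[np.isfinite(W0).all(1)]
for n,s,h in(("bottle",(.6122,-.284),.07),("jar",(.612,-.0847),.068)):
    Q=W[(np.hypot(W[:,0]-s[0],W[:,1]-s[1])<.045)&(W[:,2]>h)]; print(n,np.round(Q.mean(0),4),Q[:,2].max().round(4),np.ptp(Q[:,:2],axis=0).round(3))
hsv=[cv2.cvtColor(x["color"],cv2.COLOR_BGR2HSV) for x in(F0,F)]
d=cv2.absdiff(F0["color"],F["color"]).max(2)
print("lid diff",d[85:140,215:275].mean(),"lid2",d[105:155,150:202].mean(),"yjar diff",d[150:178,322:348].mean())
for h in hsv:
    m=((h[...,0]<6)|(h[...,0]>174))&(h[...,1]>140)&(h[...,2]>80); m[:, :200]=0; m[:,240:]=0; m[:235]=0;m[285:]=0; v,u=np.nonzero(m); print("pencil",len(u),u.mean(),v.mean(),v.min(),v.max())
c=np.hstack([cv2.resize(F["color"][145:200,260:330],(350,275)),cv2.resize(F["color"][145:200,345:415],(350,275))]); cv2.imwrite("pics/c13.png",c)
G=imaging.grab_frame("scene"); cv2.imwrite("pics/s13.png",cv2.resize(G["color"],None,fx=1.5,fy=1.5))
E
```

```text
t 31.1 pos [0.4596 0.0182 0.3053] yaw 0.05 tilt [-0.0005 -0.0005] open 0.0762 F [ 0.36 -1.39 -0.42] q [-62.4  -9.9  49.5 104.1   7.6  82.4 -14.2]
[-18.2   0.4   5.4] 0.0
bottle [ 0.6122 -0.2826  0.0794] 0.0833 [0.02 0.02]
jar [ 0.6112 -0.0849  0.0759] 0.0796 [0.034 0.034]
lid diff 5.84939393939394 lid2 5.917692307692308 yjar diff 6.087912087912088
pencil 82 219.0731707317073 258.0731707317073 240 275<stdin>:11: RuntimeWarning: Mean of empty slice.
  ret = ret.dtype.type(ret / rcount)
Traceback (most recent call last):
ValueError: zero-size array to reduction operation minimum which has no identity
```

The pencil is just hidden by the arm from above, so I'll check it in the scene camera.

```bash
python3 - <<'E'
from meas import *
g0=np.load("scene0.npy",allow_pickle=True).item(); G=imaging.grab_frame("scene"); cv2.imwrite("pics/s13.png",cv2.resize(G["color"],None,fx=1.5,fy=1.5))
for x in(g0,G):
    h=cv2.cvtColor(x["color"],cv2.COLOR_BGR2HSV); m=((h[...,0]<6)|(h[...,0]>174))&(h[...,1]>140)&(h[...,2]>80); s=np.zeros_like(m); s[200:222,178:216]=m[200:222,178:216]; v,u=np.nonzero(s); print("pencil",len(u),u.mean(),v.mean(),u.min(),u.max())
E
```

```text
pencil 11 190.36363636363637 212.63636363636363 182 207
pencil 11 187.54545454545453 213.63636363636363 182 207
```

View pics/s13.png

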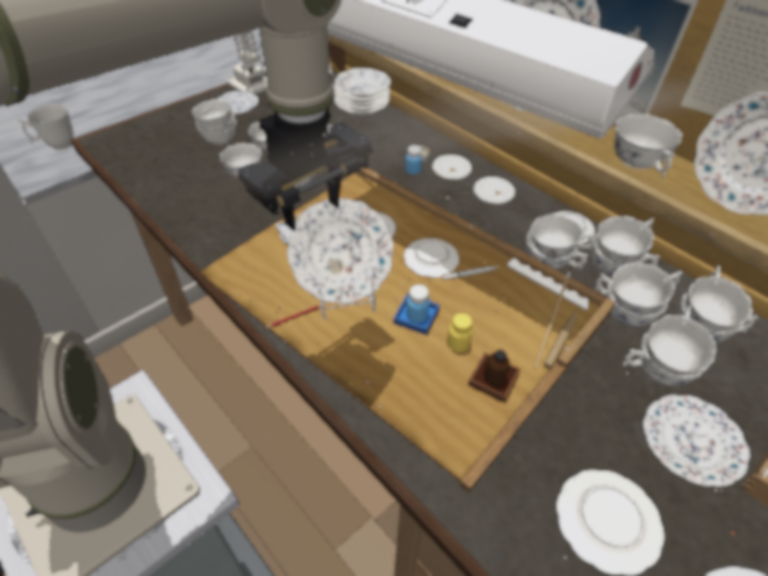

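The bottle (497,370) and jar (417,305) stand upright in their holders. The pencil (295,317) and yellow jar (461,333) are where they started, and the gripper is clear above the plate. Handing in.

```bash
python3 - <<'E'
from h import *
print(r.close_job())
E
```

```text
the job is handed in; nothing more can be done
None
```

The job is handed in after about 31 s of robot time, done in the order asked: bottle into the brown holder, blue jar into the blue holder, large dish into the tray, small dish nested inside it.

- **Bottle and jar:** both stand upright, within about 2 mm of their holder centres. Their tops are at 79 mm and 76 mm, as expected on the holder floors.
- **Dishes:** the large dish is level (about 0.5°) and about 1 mm off the tray centre. The small dish sits level and about 1 mm off the large dish's centre, with its rim about 6 mm above the large dish's rim. I released it about 3 mm above its resting place so the fingers would clear the large rim.
- **Left alone:** the lid and yellow jar show no change from the first picture. The pencil was hidden from above in the last top view. It lies in the same place in the final scene view, though its colour centroid there shifted by about 3 pixels, while its ends stayed put.
- **Disagreements:** the two cameras disagreed by 1 to 3 mm in y, so I used their averages. The large dish was first gripped about 4 mm too low, so I gripped it again higher before lifting.

The largest contact force I read was about 12 N, when setting the jar down. The gripper was touching nothing at hand-in.

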